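# Assemble the sieve column on the shaker

## Robot

A 6-joint arm with a two-finger parallel gripper is mounted at the origin on the work surface. World frame = base frame: x ahead of the robot, y to its left, z up, the work surface at z = 0. Lengths are in m, angles in rad, forces in N, time in s.
With the tool pointing down it reaches from about 0.35 to 0.775 m from the base axis. Payload 5.5 kg.
Tool frame: the origin (TCP) lies at the very end of the fingers, on their centre line; the grasp point (between the pads) lies 19 mm behind it (env.tcp_to_grasp is the z of the grasp point in the tool frame, in m); z points along the fingers, y is the line along which they close (so a half turn about z gives the same grasp; the last joint's range is limited). The gripper opens to 85 mm and grips with 20 to 120 N. Pads are 22 mm wide; open, the fingers measure 114 mm over their backs; the gripper's body (76 mm by 85 mm) begins 54 mm behind the grasp point. The pads swing forward as they close: fully open they stand 13 mm farther back than shut.
Start: joints at [1.04, 0.313, 0.046, 1.304, 0, 1.431], TCP at [0.219, 0.532, 0.231] pointing down, gripper open.
Joint ranges: [-2.76, 2.76], [-0.86, 1.69], [-1.03, 1.26], [-2.2, 2.34], [-1.47, 1.5], [-3.14, 3.14]. Speed limits (rad/s): [2.57, 2.57, 3.14, 3.14, 3.14, 3.14].

## Interface

Orientations are given as a 3x3 rotation matrix whose columns are the frame's x, y, z axes.
In Python, from plant import env gives the robot as it stands.
- The arm moves only by the shell command python3 -m crank 'ROWS'. ROWS is JSON, a list of rows, each an object with "translation": the shift along the world's x, y, z in units of 100 mm (1.0 is 100 mm), a list of three; "rot": the turn, a rotation vector about the world's x, y, z in units of pi rad (1.0 is pi rad), a list of three; "claw": the closure, from 0 (fully open) to 1 (shut). A call has 1 to 8 rows; each row is the pose to reach, as a shift and turn from the pose commanded when the call began, turning the shorter way round; what a row does not reach only later rows make up. A row lasts 1/12 s, in which the tool goes at most 41.7 mm and 7.16 degrees, less where a joint would pass 70% of its speed; a pose out of reach is approached as far as the arm can. A call with a number of a shift or a turn outside -1 to 1 is refused whole. A call with a gripper value outside its range is refused whole. The fingers move at their own pace and stop on an object; the grip force is fixed at half the most. Time passes only in rows, so rows that repeat a pose let the fingers close. It gives the time, the measured TCP pose, the force, the opening and the grip force at its end, in the units of the state.
- env.read_state(): the state, without advancing time (a new reading comes with each control period).
- env.snapshot(name): name is "scene" or "top" or "wrist"; returns the picture (420x560x3 uint8, blue, green, red); there is no depth.
- env.camera_model(name): a dict with "K" (3x3 intrinsics, pixels), "R" (3x3) and "t" (3): a world point X has camera coordinates R X + t. Camera axes: x right, y down, z forward; pixel columns grow to the right and rows downward; lengths in m; the calibration is good to about 2 mm. A picture is of the moment at which its call begins: read the wrist's pose just before it. camera_model takes no time and is no camera call; for the wrist camera it gives the pose at the moment of the call.
- env.finish_job(): hands the job in; it is judged then, once.
The state is a dict: "time": time; "q": joint angles; "qd": joint speeds; "effort": joint torques, N m; "tcp_pos": TCP position; "tool_rot": TCP orientation; "ft_force": force on the tool from outside, world axes, zero at the start; "torque": the same for the moment, N m; "finger_gap": opening from 0.0 (shut) to 1.0 (fully open); "gripper_force": force on a finger pad.
Only numpy, scipy, OpenCV 4.12 (cv2) and the standard library are available. Lean on these libraries where they do the work, as an engineer would, in place of code of your own. Each camera call takes 0.05 s, during which the arm holds its last target. There are 200 camera calls.

## Task

Build the sieve column on the little shaker, one piece at a time from the bottom up: first the plain-bottomed collecting pan in the shaker's seat ring, then the fine-mesh sieve, then the sieve with the big round holes, and last the lid with the knob. Each piece must sit fully home in the one below, upright, and be let go. Leave the bottle, the well tray and the forceps where they are.

Things in the scene. Friction and masses are not known exactly. Their poses are not given: they have to be found in the camera images.
- seat (a point): Seat of the shaker: fixed white housing, 120 x 140 mm; on its round deck, 45 mm above the bench, a ring 8 mm high, 60 mm outside and 49 mm inside diameter. Point: centre of the ring's mouth, level with its rim, 53 mm above the bench; z up. To the robot's left or right.
- pan_mid (a point): Steel cup, floor inside plain: the collecting pan. 43 mm tall: solid foot 7 mm high, 44 mm across (37 at its bottom), then a straight body 36 mm tall, 54 mm across, wall 2.5 mm, open on top (mouth 49 mm). Point: centre, 21.5 mm above its underside; z up. About 140 g. The foot drops into the mouth below with 2.5 mm play all round; home when the step above it rests on that rim (centre then 14.5 mm above the seat point).
- fine_sieve_mid (a point): Steel cup, floor a fine wire mesh, the shortest cup. 37 mm tall: solid foot 7 mm high, 44 mm across (37 at its bottom), then a straight body 30 mm tall, 54 mm across, wall 2.5 mm, open on top (mouth 49 mm). Point: centre, 18.5 mm above its underside; z up. About 110 g. The foot drops into the mouth below with 2.5 mm play all round; home when the step above it rests on that rim (centre then 33 mm above the pan's centre).
- coarse_sieve_mid (a point): Steel cup, floor with seven round 10 mm holes, the tallest cup. 51 mm tall: solid foot 7 mm high, 44 mm across (37 at its bottom), then a straight body 44 mm tall, 54 mm across, wall 2.5 mm, open on top (mouth 49 mm). Point: centre, 25.5 mm above its underside; z up. About 140 g. The foot drops into the mouth below with 2.5 mm play all round; home when the step above it rests on that rim (centre then 37 mm above the fine sieve's centre).
- lid_mid (a point): Lid, 41 mm tall: the same foot 7 mm high and 44 mm across, a steel disc 54 mm across and 8 mm thick, an upright round black knob 22 mm across and 26 mm tall to take it by. Point: centre, 20.5 mm above its underside (5.5 mm above the disc's top face); z up. About 100 g. Home when the disc rests on the coarse sieve's rim (centre 39 mm above that sieve's centre).
- well_tray_mid (a point): Clear plastic tray with twelve wells, 110 x 150 x 22 mm high, on the side away from the shaker: bystander, not to be disturbed. The point is its centre.
- bottle_mid (a point): Glass bottle with a blue cap, 68 mm diameter, 140 mm tall, beyond the cups: bystander, not to be disturbed. The point is its centre.
- forceps_mid (a point): Steel forceps lying flat, 130 x 12 x 10 mm, beyond the cups: bystander, not to be disturbed. The point is its centre.

How it is judged:
By the outcome, as a careful person would: the job done as asked, in the order asked, and still so for the second after the job is handed in, with the robot touching nothing.
It also fails if it takes over 128 s, if anything falls off the work surface, if the arm or the gripper's body presses on something with over 40 N, if the wrist force passes 120 N, or if a joint passes its speed limit or range.

## Working session

There is one attempt and no reset: what is moved stays moved. The work goes in short steps, Python scripts to look and compute and a shell command to move; the robot and the scene stay as the last step left them, time stands still between calls to the robot, and variables do not carry over. Pictures are saved under pics/ and viewed, at most 14 in all, crops included, and the job is handed in when it is done.

```bash
mkdir -p pics; ls; python3 - <<'E'
from plant import env
import cv2,numpy as np
for n in ("top","scene"):
    im=env.snapshot(n); cv2.imwrite(f"pics/{n}0.png",cv2.resize(im,(800,600),interpolation=cv2.INTER_CUBIC))
    m=env.camera_model(n); print(n,np.round(m["K"],1).tolist(),np.round(m["R"],3).tolist(),np.round(m["t"],3).tolist())
s=env.read_state(); print(s["time"],s["tcp_pos"],np.round(s["tool_rot"],3).tolist(),s["finger_gap"],env.tcp_to_grasp)
E
```

```text
pics
top [[397.1, 0.0, 275.5], [0.0, 397.1, 204.1], [0.0, 0.0, 1.0]] [[-0.001, -1.0, 0.003], [-0.995, 0.001, -0.096], [0.096, -0.003, -0.995]] [-0.017, 0.604, 0.914]
scene [[462.2, 0.0, 275.1], [0.0, 462.2, 212.5], [0.0, 0.0, 1.0]] [[0.396, 0.918, -0.008], [0.5, -0.223, -0.837], [-0.77, 0.328, -0.547]] [-0.234, -0.224, 1.439]
0.1 [0.21880941 0.53123874 0.23046631] [[-0.925, 0.381, -0.001], [0.381, 0.925, -0.001], [0.0, -0.002, -1.0]] 0.9989340025584845 -0.0187
```

View pics/top0.png

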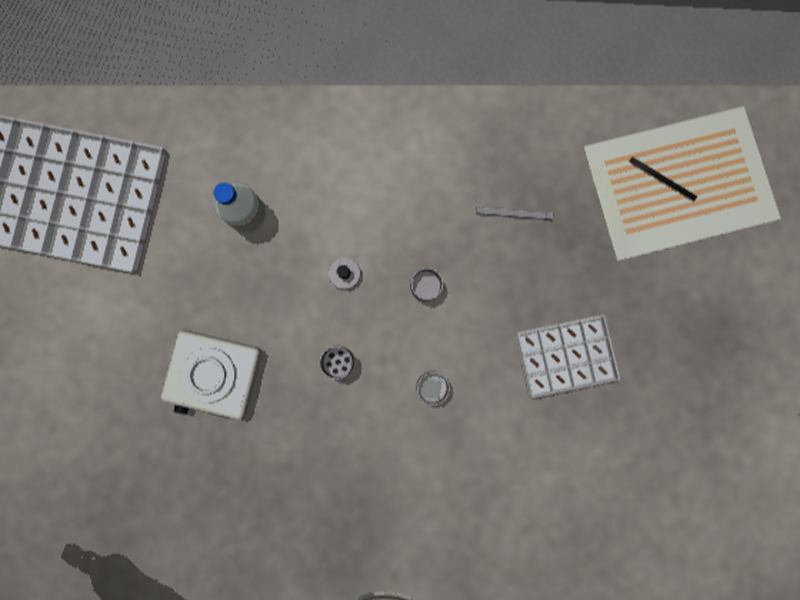

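View pics/scene0.png

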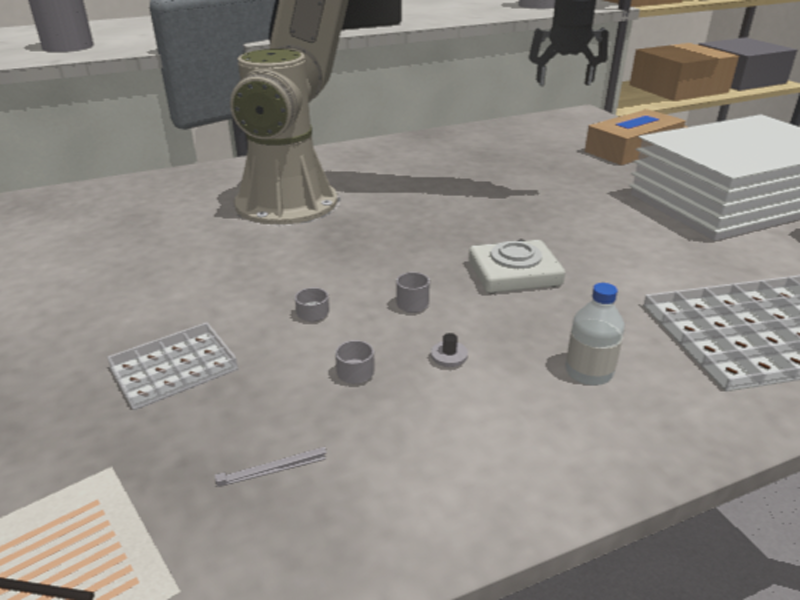

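The top view shows the seat ring at about (210,376), the lid at (345,273) and the coarse sieve with holes at (338,362). The pan is probably at (427,286), and the fine sieve at (433,388), which the scene view shows as the shortest cup. Next I'll enlarge a crop.

```bash
cat > h.py <<'E'
from plant import env
import cv2,numpy as np
def ray(cam,u,v,z,m=None):
    m=m or env.camera_model(cam)
    R,t=np.array(m["R"]),np.array(m["t"]); c=-R.T@t
    d=R.T@np.linalg.inv(m["K"])@[u,v,1]
    return c+d*(z-c[2])/d[2]
def st():
    s=env.read_state(); print("t",round(s["time"],2),"tcp",np.round(s["tcp_pos"],4),"F",np.round(s["ft_force"],1),"gap",round(s["finger_gap"],3)); return s
E
python3 - <<'E'
import cv2
im=cv2.imread("pics/top0.png")
from h import *
o=env.snapshot("top")
# crop cols 110..325, rows 170..300 scale
c=o[165:300,105:325]; cv2.imwrite("pics/top1.png",cv2.resize(c,None,fx=3.6,fy=3.6,interpolation=cv2.INTER_CUBIC))
E
```

```text
(no output)
```

View pics/top1.png

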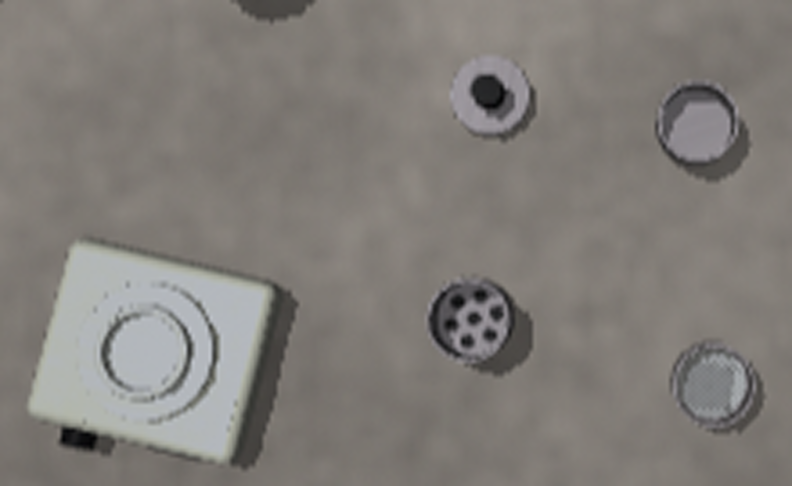

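The crop confirms which piece is which: the plain floor at (697,123) is the pan, the mesh at (713,386) is the fine sieve and the holes at (471,320) are the coarse sieve. The lid's disc is at (490,96) and the ring mouth at (146,351).

```bash
python3 - <<'E'
from h import *
for n,(u,v),z in [("seat",(146,351),.053),("pan",(697,123),.043),("fine",(713,386),.037),("coarse",(471,320),.051),("lid",(490,96),.015),("knob",(488,91),.041)]:
    print(n,np.round(ray("top",105+(u+.5)/3.6-.5,165+(v+.5)/3.6-.5,z),4))
m=env.camera_model("wrist"); s=st(); R=np.array(m["R"]);c=-R.T@np.array(m["t"]); T=np.array(s["tool_rot"])
print("cam in tool",T.T@(c-s["tcp_pos"]),"axis in tool",T.T@R[2], m["K"])
E
```

```text
seat [0.4694 0.2798 0.053 ]
pan [ 0.6154 -0.071   0.043 ]
fine [ 0.4457 -0.0805  0.037 ]
coarse [0.4885 0.0743 0.051 ]
lid [0.6369 0.0662 0.015 ]
knob [0.6368 0.0653 0.041 ]
t 0.15 tcp [0.2188 0.5313 0.2306] F [ 0.1  0.3 -0.4] gap 0.999
cam in tool [ 0.07862713 -0.00144142 -0.14345571] axis in tool [-3.08667059e-01  3.54936765e-04  9.51170080e-01] [[289.27111072   0.         277.21427506]
 [  0.         289.27111072 211.6028557 ]
 [  0.           0.           1.        ]]
```

```bash
R='[{"x":0}]'; python3 -m crank '[{"translation":[0.66,-1,0],"rot":[0,0,0],"claw":0},{"translation":[0.66,-1,0],"rot":[0,0,0],"claw":0},{"translation":[0.66,-1,0],"rot":[0,0,0],"claw":0},{"translation":[0.66,-1,0],"rot":[0,0,0],"claw":0}]'
python3 -m crank '[{"translation":[0.66,-1,0],"rot":[0,0,0],"claw":0},{"translation":[0.66,-1,0],"rot":[0,0,0],"claw":0},{"translation":[0.66,-1,0],"rot":[0,0,0],"claw":0},{"translation":[0.66,-1,0],"rot":[0,0,0],"claw":0}]'
```

```text
time: 0.48
tcp_pos: [0.2873, 0.4273, 0.2311]
tool_rot: [[-0.923, 0.386, 0.0], [0.386, 0.923, -0.003], [-0.001, -0.002, -1.0]]
ft_force: [-0.2, -0.4, -0.8]
finger_gap: 1.004
gripper_force: 0.0
time: 0.82
tcp_pos: [0.3537, 0.3275, 0.2312]
tool_rot: [[-0.922, 0.387, 0.001], [0.386, 0.922, -0.002], [-0.002, -0.001, -1.0]]
ft_force: [0.7, 0.7, -0.4]
finger_gap: 1.001
gripper_force: 0.0
```

```bash
python3 -m crank '[{"translation":[0.66,-1,0],"rot":[0,0,0],"claw":0},{"translation":[0.66,-1,0],"rot":[0,0,0],"claw":0},{"translation":[0.66,-1,0],"rot":[0,0,0],"claw":0},{"translation":[0.66,-1,0],"rot":[0,0,0],"claw":0}]' >/dev/null
python3 -m crank '[{"translation":[0.66,-1,0],"rot":[0,0,0],"claw":0},{"translation":[0.66,-1,0],"rot":[0,0,0],"claw":0},{"translation":[0.66,-1,0],"rot":[0,0,0],"claw":0},{"translation":[0.66,-1,0],"rot":[0,0,0],"claw":0}]' >/dev/null
python3 -m crank '[{"translation":[0.66,-1,-0.4],"rot":[0,0,0],"claw":0},{"translation":[0.66,-1,-0.4],"rot":[0,0,0],"claw":0},{"translation":[0.66,-1,-0.4],"rot":[0,0,0],"claw":0},{"translation":[0.66,-1,-0.4],"rot":[0,0,0],"claw":0}]' >/dev/null
python3 -m crank '[{"translation":[0.64,-0.98,-0.7],"rot":[0,0,0],"claw":0},{"translation":[0.64,-0.98,-0.7],"rot":[0,0,0],"claw":0},{"translation":[0.64,-0.98,-0.7],"rot":[0,0,0],"claw":0},{"translation":[0.64,-0.98,-0.7],"rot":[0,0,0],"claw":0},{"translation":[0.64,-0.98,-0.7],"rot":[0,0,0],"claw":0}]'
python3 - <<'E'
from h import *
s=st(); m=env.camera_model("wrist"); im=env.snapshot("wrist"); cv2.imwrite("pics/w1.png",im)
np.savez("w1.npz",**m)
E
```

```text
time: 2.23
tcp_pos: [0.6126, -0.0674, 0.1183]
tool_rot: [[-0.924, 0.384, -0.004], [0.384, 0.924, 0.001], [0.004, -0.001, -1.0]]
ft_force: [-0.3, 0.5, 0.9]
finger_gap: 1.0
gripper_force: 0.0
t 2.23 tcp [ 0.6126 -0.0674  0.1183] F [-0.3  0.5  0.9] gap 1.0
```

View pics/w1.png

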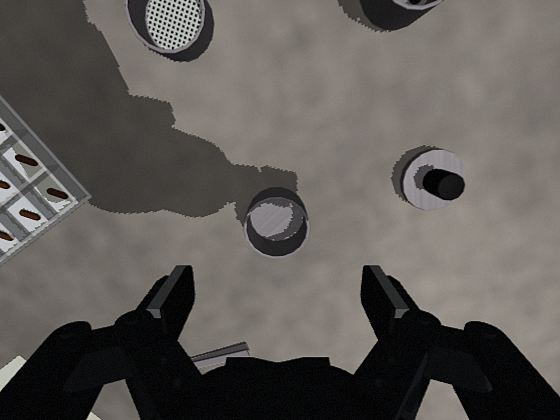

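```bash
cat >> h.py <<'E'
def proj(X,m):
    p=np.array(m["R"])@X+np.array(m["t"]); p=np.array(m["K"])@p; return p[:2]/p[2]
def look(name,crop,f,pts=(),out=None):
    """wrist picture with rims drawn at guessed positions: pts=[(xyz,radius)]"""
    m=env.camera_model("wrist"); im=env.snapshot("wrist").copy(); np.savez("last.npz",**m)
    for X,r in pts:
        a=np.linspace(0,2*np.pi,40); P=np.array([proj(np.array(X)+[r*np.cos(t),r*np.sin(t),0],m) for t in a])
        print("proj",np.round(proj(np.array(X),m),1))
        for p in P: 
            u,v=np.round(p).astype(int)
            if 0<=u<560 and 0<=v<420: im[v,u]=(0,0,255)
    x0,y0,x1,y1=crop
    cv2.imwrite(f"pics/{name}.png",cv2.resize(im[y0:y1,x0:x1],None,fx=f,fy=f,interpolation=cv2.INTER_NEAREST))
E
python3 - <<'E'
from h import *
look("w2",(200,160,360,280),5,[((.6154,-.071,.043),.027)])
st()
m=dict(np.load("last.npz")); print(ray("",277,227,.043,m))
E
```

```text
proj [274.7 225.9]
t 2.33 tcp [ 0.6123 -0.0652  0.121 ] F [-0.1  0.1  0.1] gap 1.002
[ 0.61697506 -0.06958578  0.043     ]
```

View pics/w2.png

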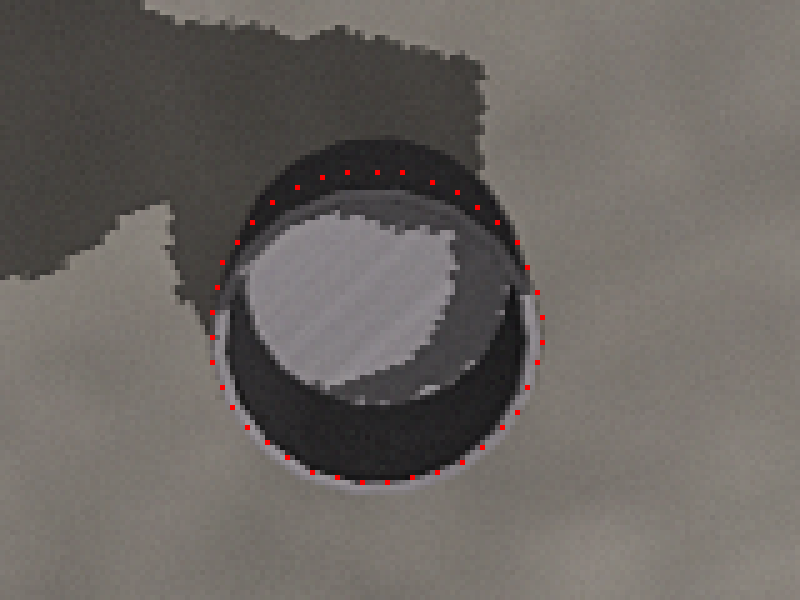

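The pan's rim in the wrist crop is centred at about (375,340), roughly 2 mm from the prediction. I'll descend and grip.

```bash
python3 -m crank '[{"translation":[0.05,-0.05,-0.3],"rot":[0,0,0],"claw":0},{"translation":[0.05,-0.05,-0.6],"rot":[0,0,0],"claw":0},{"translation":[0.05,-0.05,-0.85],"rot":[0,0,0],"claw":0},{"translation":[0.05,-0.05,-1.0],"rot":[0,0,0],"claw":0},{"translation":[0.05,-0.05,-1.0],"rot":[0,0,0],"claw":0}]'
python3 -m crank '[{"translation":[0,0,-0.09],"rot":[0,0,0],"claw":0},{"translation":[0,0,-0.09],"rot":[0,0,0],"claw":0.3},{"translation":[0,0,-0.09],"rot":[0,0,0],"claw":1},{"translation":[0,0,-0.09],"rot":[0,0,0],"claw":1},{"translation":[0,0,-0.09],"rot":[0,0,0],"claw":1},{"translation":[0,0,-0.09],"rot":[0,0,0],"claw":1},{"translation":[0,0,-0.09],"rot":[0,0,0],"claw":1},{"translation":[0,0,-0.09],"rot":[0,0,0],"claw":1}]'
python3 -m crank '[{"translation":[0,0,0],"rot":[0,0,0],"claw":1},{"translation":[0,0,0],"rot":[0,0,0],"claw":1},{"translation":[0,0,0],"rot":[0,0,0],"claw":1},{"translation":[0,0,0],"rot":[0,0,0],"claw":1},{"translation":[0,0,0],"rot":[0,0,0],"claw":1},{"translation":[0,0,0],"rot":[0,0,0],"claw":1}]'
```

```text
time: 2.75
tcp_pos: [0.6151, -0.0685, 0.019]
tool_rot: [[-0.925, 0.379, -0.005], [0.379, 0.925, 0.002], [0.006, -0.0, -1.0]]
ft_force: [-0.3, 0.5, -0.7]
finger_gap: 1.0
gripper_force: 0.0
time: 3.42
tcp_pos: [0.6196, -0.0715, 0.0145]
tool_rot: [[-0.925, 0.381, 0.004], [0.381, 0.925, -0.0], [-0.003, 0.001, -1.0]]
ft_force: [-0.4, 1.2, 6.6]
finger_gap: 0.612
gripper_force: 63.3
time: 3.92
tcp_pos: [0.6195, -0.0715, 0.0145]
tool_rot: [[-0.925, 0.381, 0.004], [0.381, 0.925, -0.0], [-0.003, 0.001, -1.0]]
ft_force: [-0.0, 0.2, 5.6]
finger_gap: 0.616
gripper_force: 63.3
```

```bash
python3 -m crank '[{"translation":[0,0,0.25],"rot":[0,0,0],"claw":1},{"translation":[0,0,0.6],"rot":[0,0,0],"claw":1},{"translation":[0,0,1],"rot":[0,0,0],"claw":1},{"translation":[0,0,1],"rot":[0,0,0],"claw":1}]'
python3 -m crank '[{"translation":[-0.12,0.3,0],"rot":[0,0,0],"claw":1},{"translation":[-0.27,0.65,0],"rot":[0,0,0],"claw":1},{"translation":[-0.37,0.88,0],"rot":[0,0,0],"claw":1},{"translation":[-0.37,0.88,0],"rot":[0,0,0],"claw":1}]' >/dev/null
python3 -m crank '[{"translation":[-0.37,0.88,0],"rot":[0,0,0],"claw":1},{"translation":[-0.37,0.88,0],"rot":[0,0,0],"claw":1},{"translation":[-0.37,0.88,0],"rot":[0,0,0],"claw":1}]' >/dev/null
python3 -m crank '[{"translation":[-0.37,0.88,0],"rot":[0,0,0],"claw":1},{"translation":[-0.37,0.88,0],"rot":[0,0,0],"claw":1},{"translation":[-0.37,0.88,0],"rot":[0,0,0],"claw":1}]' >/dev/null
python3 -m crank '[{"translation":[-0.25,0.65,0],"rot":[0,0,0],"claw":1},{"translation":[-0.34,0.84,0],"rot":[0,0,0],"claw":1},{"translation":[-0.37,0.88,0],"rot":[0,0,0],"claw":1},{"translation":[-0.37,0.88,0],"rot":[0,0,0],"claw":1},{"translation":[-0.37,0.88,0],"rot":[0,0,0],"claw":1}]'
python3 - <<'E'
from h import *
s=st()
look("w3",(0,0,560,420),1.4,[((.4694,.2798,.053),.030),((.4694,.2798,.053),.0245)])
E
```

```text
time: 4.25
tcp_pos: [0.6228, -0.0725, 0.1213]
tool_rot: [[-0.924, 0.381, 0.013], [0.381, 0.925, -0.003], [-0.013, 0.002, -1.0]]
ft_force: [2.1, -0.4, 0.3]
finger_gap: 0.61
gripper_force: 63.2
time: 5.5
tcp_pos: [0.4703, 0.2808, 0.1125]
tool_rot: [[-0.925, 0.379, 0.001], [0.379, 0.925, -0.001], [-0.001, -0.0, -1.0]]
ft_force: [-0.5, -0.5, -0.9]
finger_gap: 0.609
gripper_force: 63.4
t 5.5 tcp [0.4703 0.2808 0.1125] F [-0.5 -0.5 -0.9] gap 0.609
proj [277.3 227.1]
proj [277.3 227.1]
```

View pics/w3.png

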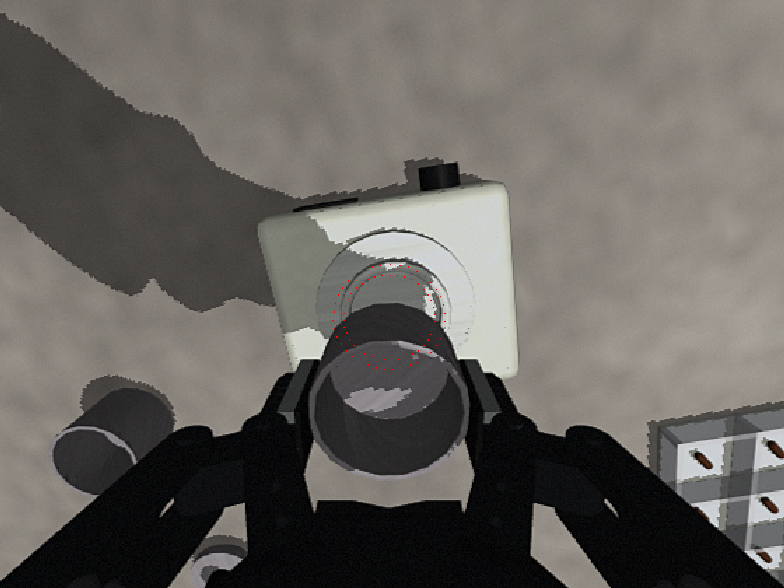

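```bash
python3 - <<'E'
from h import *
s=st()
look("w4",(210,170,350,350),3.3,[((.4694,.2798,.053),.030),((.4694,.2798,.053),.0245)])
m=dict(np.load("last.npz")); print(ray("",277.5,292.5,.142,m))
E
```

```text
t 5.55 tcp [0.4707 0.2801 0.1124] F [ 0.7 -0.8 -1.1] gap 0.613
proj [278.  226.4]
proj [278.  226.4]
[0.46746843 0.28008733 0.142     ]
```

View pics/w4.png

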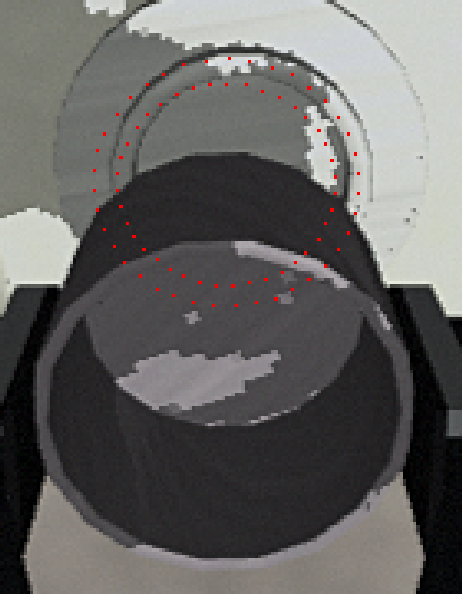

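```bash
cat >> h.py <<'E'
from scipy.optimize import least_squares
def fitc(m,r,z,x0,L=None,Rr=None,T=None,B=None,freez=False):
    """circle centre (x,y[,z]) from its picture's extreme columns/rows"""
    a=np.linspace(0,2*np.pi,181)
    def f(p):
        zz=p[2] if freez else z
        P=np.array([proj(np.array([p[0]+r*np.cos(t),p[1]+r*np.sin(t),zz]),m) for t in a])
        e=[(L,P[:,0].min()),(Rr,P[:,0].max()),(T,P[:,1].min()),(B,P[:,1].max())]
        return [v-w for v,w in e if v is not None]
    return least_squares(f,list(x0)+([z] if freez else []))
E
python3 - <<'E'
from h import *
s=st(); m=dict(np.load("last.npz"))
g=lambda x,o:o+(x+.5)/3.3-.5
T=np.array(s["tool_rot"])
c=lambda *k:None
for nm,r,z,b in [("ring",.030,.053,(112,371,47,None)),("cup",.027,.141,(36,412,241,562))]:
    q=dict(L=g(b[0],210),Rr=g(b[1],210),T=g(b[2],170),B=None if b[3] is None else g(b[3],170))
    for fz in (False,True):
        o=fitc(m,r,z,(.469,.28),**q,freez=fz); x=o.x
        print(nm,fz,np.round(x,4),"res",np.round(o.fun,1),"in tool",np.round(T.T[:2,:2]@(x[:2]-s["tcp_pos"][:2]),4))
E
```

```text
t 5.6 tcp [0.4709 0.2797 0.1124] F [ 0.1 -0.4 -1.9] gap 0.613
ring False [0.4685 0.284 ] res [ 0.9 -0.9 -0.1] in tool [0.0038 0.0031]
ring True [0.4695 0.2837 0.0479] res [ 0.  0. -0.] in tool [0.0028 0.0032]
cup False [0.4693 0.2794] res [ 1.8 -1.8  1.7 -2.5] in tool [ 0.0014 -0.0009]
cup True [0.4716 0.2784 0.1368] res [-0.3  0.3  0.3 -0.4] in tool [-0.0012 -0.0009]
```

```bash
python3 -m crank '[{"translation":[-0.02,0.05,-0.1],"rot":[0,0,0],"claw":1},{"translation":[-0.02,0.05,-0.25],"rot":[0,0,0],"claw":1},{"translation":[-0.02,0.05,-0.38],"rot":[0,0,0],"claw":1},{"translation":[-0.02,0.05,-0.44],"rot":[0,0,0],"claw":1},{"translation":[-0.02,0.05,-0.44],"rot":[0,0,0],"claw":1},{"translation":[-0.02,0.05,-0.44],"rot":[0,0,0],"claw":1}]'
python3 -m crank '[{"translation":[0,0,-0.03],"rot":[0,0,0],"claw":1},{"translation":[0,0,-0.06],"rot":[0,0,0],"claw":1},{"translation":[0,0,-0.08],"rot":[0,0,0],"claw":1},{"translation":[0,0,-0.08],"rot":[0,0,0],"claw":1}]'
python3 -m crank '[{"translation":[0,0,-0.02],"rot":[0,0,0],"claw":1},{"translation":[0,0,-0.04],"rot":[0,0,0],"claw":1},{"translation":[0,0,-0.04],"rot":[0,0,0],"claw":1},{"translation":[0,0,-0.04],"rot":[0,0,0],"claw":1}]'
```

```text
time: 6.1
tcp_pos: [0.4681, 0.285, 0.0679]
tool_rot: [[-0.924, 0.382, -0.001], [0.382, 0.924, -0.0], [0.001, -0.001, -1.0]]
ft_force: [0.2, -0.5, -1.3]
finger_gap: 0.614
gripper_force: 63.4
time: 6.43
tcp_pos: [0.4684, 0.2858, 0.0606]
tool_rot: [[-0.925, 0.381, 0.001], [0.381, 0.925, 0.0], [-0.001, 0.001, -1.0]]
ft_force: [0.0, -0.7, -1.1]
finger_gap: 0.611
gripper_force: 63.5
time: 6.77
tcp_pos: [0.4686, 0.2858, 0.0603]
tool_rot: [[-0.925, 0.381, 0.003], [0.381, 0.925, 0.001], [-0.003, 0.002, -1.0]]
ft_force: [-8.0, -3.8, 26.5]
finger_gap: 0.613
gripper_force: 66.1
```

```bash
python3 -m crank '[{"translation":[0,0,0.03],"rot":[0,0,0],"claw":1},{"translation":[0,0,0.03],"rot":[0,0,0],"claw":1},{"translation":[0,0,0.03],"rot":[0,0,0],"claw":0.8},{"translation":[0,0,0.03],"rot":[0,0,0],"claw":0},{"translation":[0,0,0.03],"rot":[0,0,0],"claw":0},{"translation":[0,0,0.03],"rot":[0,0,0],"claw":0},{"translation":[0,0,0.03],"rot":[0,0,0],"claw":0},{"translation":[0,0,0.03],"rot":[0,0,0],"claw":0}]'
python3 -m crank '[{"translation":[0,0,0.1],"rot":[0,0,0],"claw":0},{"translation":[0,0,0.4],"rot":[0,0,0],"claw":0},{"translation":[0,0,0.7],"rot":[0,0,0],"claw":0},{"translation":[0,0,0.8],"rot":[0,0,0],"claw":0},{"translation":[0,0,0.8],"rot":[0,0,0],"claw":0},{"translation":[0,0,0.8],"rot":[0,0,0],"claw":0}]'
python3 - <<'E'
from h import *
s=st()
look("w5",(190,150,370,330),3,[((.4695,.2837,.089),.027)])
E
```

```text
time: 7.43
tcp_pos: [0.4679, 0.2856, 0.0589]
tool_rot: [[-0.925, 0.381, -0.001], [0.381, 0.925, -0.0], [0.0, -0.0, -1.0]]
ft_force: [-1.0, 0.1, 0.7]
finger_gap: 0.998
gripper_force: 0.0
time: 7.93
tcp_pos: [0.4685, 0.2859, 0.1399]
tool_rot: [[-0.925, 0.381, 0.002], [0.381, 0.925, 0.001], [-0.001, 0.001, -1.0]]
ft_force: [-1.1, 0.3, -0.9]
finger_gap: 1.004
gripper_force: 0.0
t 7.93 tcp [0.4685 0.2859 0.1399] F [-1.1  0.3 -0.9] gap 1.004
proj [276.8 234.2]
```

View pics/w5.png

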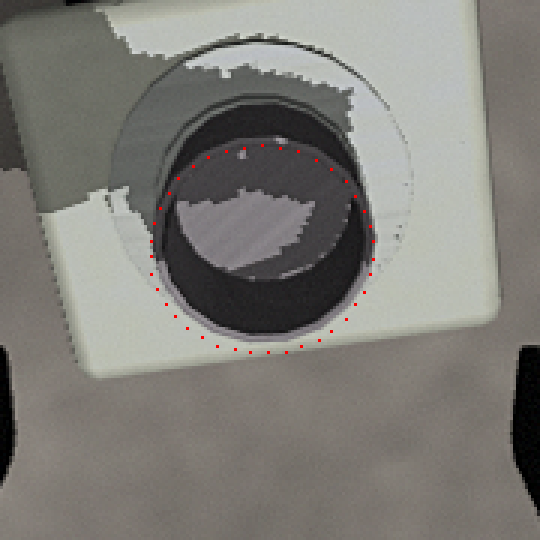

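The pan sits concentric and upright in the ring, with its rim at about x 158–372 and y 139–342 in the crop. I'll fetch the fine sieve next.

```bash
python3 - <<'E'
from h import *
s=st(); m=dict(np.load("last.npz"))
g=lambda x,o:o+(x+.5)/3-.5
q=dict(L=g(157,190),Rr=g(373,190),T=g(139,150),B=g(342,150))
o=fitc(m,.027,.089,(.469,.28),**q,freez=True); print(np.round(o.x,4),np.round(o.fun,1))
d=(np.array([.4457,-.0805,.14])-s["tcp_pos"])*10; print("to fine",np.round(d,2))
E
python3 -m crank '[{"translation":[-0.02,-0.4,0],"rot":[0,0,0],"claw":0},{"translation":[-0.05,-0.8,0],"rot":[0,0,0],"claw":0},{"translation":[-0.06,-0.92,0],"rot":[0,0,0],"claw":0}]' >/dev/null
python3 -m crank '[{"translation":[-0.06,-0.92,0],"rot":[0,0,0],"claw":0},{"translation":[-0.06,-0.92,0],"rot":[0,0,0],"claw":0},{"translation":[-0.06,-0.92,0],"rot":[0,0,0],"claw":0}]' >/dev/null
python3 -m crank '[{"translation":[-0.06,-0.92,0],"rot":[0,0,0],"claw":0},{"translation":[-0.06,-0.92,0],"rot":[0,0,0],"claw":0},{"translation":[-0.06,-0.92,0],"rot":[0,0,0],"claw":0}]' >/dev/null
python3 -m crank '[{"translation":[-0.06,-0.92,-0.2],"rot":[0,0,0],"claw":0},{"translation":[-0.06,-0.92,-0.2],"rot":[0,0,0],"claw":0},{"translation":[-0.06,-0.92,-0.2],"rot":[0,0,0],"claw":0},{"translation":[-0.06,-0.92,-0.2],"rot":[0,0,0],"claw":0},{"translation":[-0.06,-0.92,-0.2],"rot":[0,0,0],"claw":0}]'
python3 - <<'E'
from h import *
s=st()
look("w6",(190,150,370,330),3,[((.4457,-.0805,.032),.027)])
E
```

```text
t 7.98 tcp [0.4676 0.2855 0.1387] F [ 0.4 -1.1 -0.3] gap 1.003
[0.4701 0.2845 0.0823] [ 0.2 -0.2 -0.2  0.2]
to fine [-0.22 -3.66  0.01]
time: 9.15
tcp_pos: [0.4433, -0.082, 0.1183]
tool_rot: [[-0.924, 0.383, -0.002], [0.383, 0.924, 0.002], [0.003, 0.001, -1.0]]
ft_force: [0.5, 0.8, -0.1]
finger_gap: 1.003
gripper_force: 0.0
t 9.15 tcp [ 0.4433 -0.082   0.1183] F [ 0.5  0.8 -0.1] gap 1.003
proj [281.5 218.4]
```

View pics/w6.png

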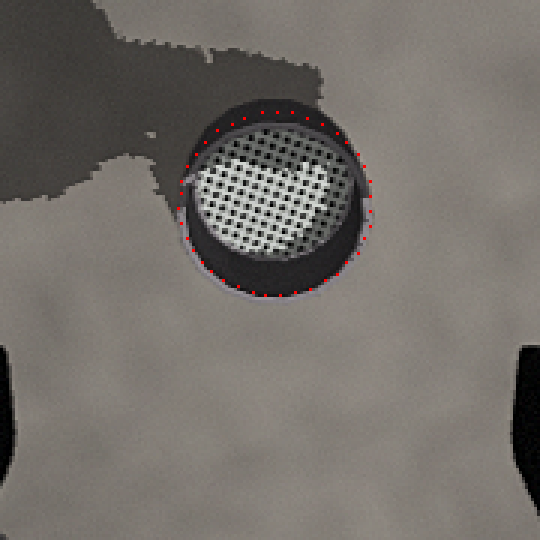

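The fine sieve's rim spans x 179–369 and y 122–299 in this crop, and the mesh floor is clear.

```bash
python3 - <<'E'
from h import *
s=st(); m=dict(np.load("last.npz"))
g=lambda x,o:o+(x+.5)/3-.5
q=dict(L=g(179,190),Rr=g(369,190),T=g(122,150),B=g(299,150))
o=fitc(m,.027,.032,(.445,-.08),**q,freez=True); print(np.round(o.x,4),np.round(o.fun,1), (o.x[:2]-s["tcp_pos"][:2])*10)
E
```

```text
t 9.2 tcp [ 0.4435 -0.0814  0.1187] F [ 0.9  0.2 -0.5] gap 0.998
[ 0.4489 -0.0822  0.0281] [-0.2  0.2  0.2 -0.2] [ 0.05325569 -0.00776383]
```

```bash
python3 -m crank '[{"translation":[0.05,0,-0.3],"rot":[0,0,0],"claw":0},{"translation":[0.05,0,-0.6],"rot":[0,0,0],"claw":0},{"translation":[0.05,0,-0.85],"rot":[0,0,0],"claw":0},{"translation":[0.05,0,-1.0],"rot":[0,0,0],"claw":0},{"translation":[0.05,0,-1.0],"rot":[0,0,0],"claw":0}]' >/dev/null
python3 -m crank '[{"translation":[0,0,-0.11],"rot":[0,0,0],"claw":0},{"translation":[0,0,-0.11],"rot":[0,0,0],"claw":0.3},{"translation":[0,0,-0.11],"rot":[0,0,0],"claw":1},{"translation":[0,0,-0.11],"rot":[0,0,0],"claw":1},{"translation":[0,0,-0.11],"rot":[0,0,0],"claw":1},{"translation":[0,0,-0.11],"rot":[0,0,0],"claw":1},{"translation":[0,0,-0.11],"rot":[0,0,0],"claw":1},{"translation":[0,0,-0.11],"rot":[0,0,0],"claw":1}]'
python3 -m crank '[{"translation":[0,0,0],"rot":[0,0,0],"claw":1},{"translation":[0,0,0],"rot":[0,0,0],"claw":1},{"translation":[0,0,0],"rot":[0,0,0],"claw":1},{"translation":[0,0,0],"rot":[0,0,0],"claw":1}]'
```

```text
time: 10.28
tcp_pos: [0.4499, -0.0818, 0.0099]
tool_rot: [[-0.925, 0.38, 0.002], [0.38, 0.925, 0.001], [-0.002, 0.001, -1.0]]
ft_force: [-0.9, 2.9, 5.0]
finger_gap: 0.62
gripper_force: 62.4
time: 10.62
tcp_pos: [0.4498, -0.0817, 0.0099]
tool_rot: [[-0.925, 0.38, 0.002], [0.38, 0.925, 0.001], [-0.002, 0.002, -1.0]]
ft_force: [-1.6, 3.6, 6.2]
finger_gap: 0.619
gripper_force: 62.4
```

```bash
python3 -m crank '[{"translation":[0,0,0.2],"rot":[0,0,0],"claw":1},{"translation":[0,0,0.5],"rot":[0,0,0],"claw":1},{"translation":[0,0,0.8],"rot":[0,0,0],"claw":1},{"translation":[0,0,1],"rot":[0,0,0],"claw":1}]' >/dev/null
python3 -m crank '[{"translation":[0.05,0.3,0.15],"rot":[0,0,0],"claw":1},{"translation":[0.05,0.65,0.3],"rot":[0,0,0],"claw":1},{"translation":[0.05,0.92,0.45],"rot":[0,0,0],"claw":1},{"translation":[0.05,0.92,0.45],"rot":[0,0,0],"claw":1}]' >/dev/null
python3 -m crank '[{"translation":[0.05,0.92,0],"rot":[0,0,0],"claw":1},{"translation":[0.05,0.92,0],"rot":[0,0,0],"claw":1},{"translation":[0.05,0.92,0],"rot":[0,0,0],"claw":1}]' >/dev/null
python3 -m crank '[{"translation":[0.05,0.92,0],"rot":[0,0,0],"claw":1},{"translation":[0.05,0.92,0],"rot":[0,0,0],"claw":1},{"translation":[0.05,0.92,0],"rot":[0,0,0],"claw":1}]' >/dev/null
python3 -m crank '[{"translation":[0.04,0.65,0],"rot":[0,0,0],"claw":1},{"translation":[0.04,0.86,0],"rot":[0,0,0],"claw":1},{"translation":[0.04,0.92,0],"rot":[0,0,0],"claw":1},{"translation":[0.04,0.92,0],"rot":[0,0,0],"claw":1},{"translation":[0.04,0.92,0],"rot":[0,0,0],"claw":1}]'
python3 - <<'E'
from h import *
s=st()
look("w7",(210,170,350,350),3.3,[((.4701,.2845,.085),.027)])
E
```

```text
time: 12.2
tcp_pos: [0.4677, 0.2856, 0.1533]
tool_rot: [[-0.925, 0.379, -0.0], [0.379, 0.925, -0.001], [-0.0, -0.001, -1.0]]
ft_force: [-0.1, 0.2, -1.6]
finger_gap: 0.617
gripper_force: 64.0
t 12.2 tcp [0.4677 0.2856 0.1533] F [-0.1  0.2 -1.6] gap 0.617
proj [279.  226.8]
```

View pics/w7.png

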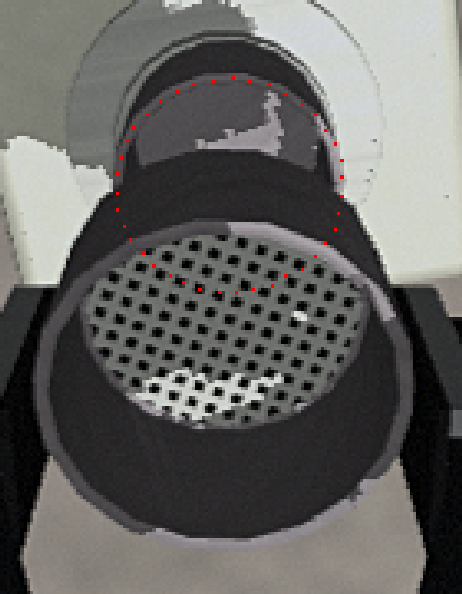

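The held sieve's rim spans x 36–412 and y 221–548, and the pan's rim below falls on the red prediction.

```bash
python3 - <<'E'
from h import *
s=st(); m=dict(np.load("last.npz"))
g=lambda x,o:o+(x+.5)/3.3-.5
c=fitc(m,.027,.18,(.469,.28),L=g(36,210),Rr=g(412,210),T=g(221,170),B=g(548,170),freez=True)
p=fitc(m,.027,.085,(.469,.28),L=g(117,210),Rr=g(341,210),T=g(74,170))
print(np.round(c.x,4),np.round(c.fun,1),np.round(p.x,4),np.round(p.fun,1),"move",(p.x[:2]-c.x[:2])*10)
E
```

```text
t 12.25 tcp [0.4677 0.2848 0.1533] F [ 0.5  0.5 -1.5] gap 0.621
[0.4661 0.2849 0.1774] [-0.  0.  0. -0.] [0.4692 0.2849] [ 0.6 -0.6 -0. ] move [0.03088852 0.0003798 ]
```

```bash
python3 -m crank '[{"translation":[0.03,0,-0.1],"rot":[0,0,0],"claw":1},{"translation":[0.03,0,-0.28],"rot":[0,0,0],"claw":1},{"translation":[0.03,0,-0.45],"rot":[0,0,0],"claw":1},{"translation":[0.03,0,-0.53],"rot":[0,0,0],"claw":1},{"translation":[0.03,0,-0.53],"rot":[0,0,0],"claw":1},{"translation":[0.03,0,-0.53],"rot":[0,0,0],"claw":1}]'
python3 -m crank '[{"translation":[0,0,-0.03],"rot":[0,0,0],"claw":1},{"translation":[0,0,-0.06],"rot":[0,0,0],"claw":1},{"translation":[0,0,-0.08],"rot":[0,0,0],"claw":1},{"translation":[0,0,-0.08],"rot":[0,0,0],"claw":1}]'
python3 -m crank '[{"translation":[0,0,-0.02],"rot":[0,0,0],"claw":1},{"translation":[0,0,-0.03],"rot":[0,0,0],"claw":1},{"translation":[0,0,-0.03],"rot":[0,0,0],"claw":1},{"translation":[0,0,-0.03],"rot":[0,0,0],"claw":1}]'
```

```text
time: 12.75
tcp_pos: [0.4709, 0.2846, 0.1]
tool_rot: [[-0.924, 0.382, -0.001], [0.382, 0.924, -0.001], [0.001, -0.001, -1.0]]
ft_force: [0.8, 0.1, -1.5]
finger_gap: 0.618
gripper_force: 64.0
time: 13.08
tcp_pos: [0.4711, 0.2857, 0.0923]
tool_rot: [[-0.925, 0.381, 0.0], [0.381, 0.925, 0.0], [-0.0, 0.0, -1.0]]
ft_force: [0.4, 0.0, -1.8]
finger_gap: 0.617
gripper_force: 64.0
time: 13.42
tcp_pos: [0.4714, 0.2858, 0.0918]
tool_rot: [[-0.925, 0.381, 0.002], [0.381, 0.925, 0.0], [-0.002, 0.001, -1.0]]
ft_force: [-3.9, -3.1, 13.2]
finger_gap: 0.615
gripper_force: 65.5
```

```bash
python3 -m crank '[{"translation":[0,0,0.02],"rot":[0,0,0],"claw":1},{"translation":[0,0,0.02],"rot":[0,0,0],"claw":1},{"translation":[0,0,0.02],"rot":[0,0,0],"claw":0.8},{"translation":[0,0,0.02],"rot":[0,0,0],"claw":0},{"translation":[0,0,0.02],"rot":[0,0,0],"claw":0},{"translation":[0,0,0.02],"rot":[0,0,0],"claw":0},{"translation":[0,0,0.02],"rot":[0,0,0],"claw":0},{"translation":[0,0,0.02],"rot":[0,0,0],"claw":0}]'
python3 -m crank '[{"translation":[0,0,0.1],"rot":[0,0,0],"claw":0},{"translation":[0,0,0.4],"rot":[0,0,0],"claw":0},{"translation":[0,0,0.7],"rot":[0,0,0],"claw":0},{"translation":[0,0,0.7],"rot":[0,0,0],"claw":0},{"translation":[0,0,0.7],"rot":[0,0,0],"claw":0}]'
python3 - <<'E'
from h import *
s=st()
look("fineplaced",(190,150,370,330),3,[((.4692,.2849,.115),.027)])
E
python3 -m crank '[{"translation":[0.1,-0.4,0],"rot":[0,0,0],"claw":0},{"translation":[0.1,-0.8,0],"rot":[0,0,0],"claw":0},{"translation":[0.1,-1,0],"rot":[0,0,0],"claw":0},{"translation":[0.1,-1,0],"rot":[0,0,0],"claw":0}]' >/dev/null
python3 -m crank '[{"translation":[0.1,-1,-0.3],"rot":[0,0,0],"claw":0},{"translation":[0.1,-1,-0.3],"rot":[0,0,0],"claw":0},{"translation":[0.1,-1,-0.3],"rot":[0,0,0],"claw":0},{"translation":[0.1,-1,-0.3],"rot":[0,0,0],"claw":0}]' >/dev/null
python3 -m crank '[{"translation":[0,-0.12,0],"rot":[0,0,0],"claw":0},{"translation":[0,-0.12,0],"rot":[0,0,0],"claw":0},{"translation":[0,-0.12,0],"rot":[0,0,0],"claw":0}]'
python3 - <<'E'
from h import *
s=st()
look("w8",(190,150,370,330),3,[((.491,.073,.046),.027)])
a=cv2.imread("pics/fineplaced.png"); b=cv2.imread("pics/w8.png"); cv2.imwrite("pics/w8b.png",cv2.resize(np.hstack([a,b]),(800,400)))
E
```

```text
time: 14.08
tcp_pos: [0.471, 0.2857, 0.0911]
tool_rot: [[-0.925, 0.381, -0.0], [0.381, 0.925, -0.0], [0.0, -0.0, -1.0]]
ft_force: [0.0, -0.2, 0.1]
finger_gap: 1.002
gripper_force: 0.0
time: 14.5
tcp_pos: [0.4727, 0.2864, 0.1641]
tool_rot: [[-0.925, 0.381, 0.005], [0.381, 0.925, 0.002], [-0.004, 0.004, -1.0]]
ft_force: [0.1, -0.0, -0.5]
finger_gap: 1.008
gripper_force: 0.0
t 14.5 tcp [0.4727 0.2864 0.1641] F [ 0.1 -0.  -0.5] gap 1.008
proj [275.1 229.3]
time: 15.47
tcp_pos: [0.4911, 0.0741, 0.1314]
tool_rot: [[-0.925, 0.381, -0.0], [0.381, 0.925, 0.0], [0.0, 0.0, -1.0]]
ft_force: [0.6, 0.3, 0.8]
finger_gap: 0.995
gripper_force: 0.0
t 15.47 tcp [0.4911 0.0741 0.1314] F [0.6 0.3 0.8] gap 0.995
proj [277.5 217. ]
```

View pics/w8b.png

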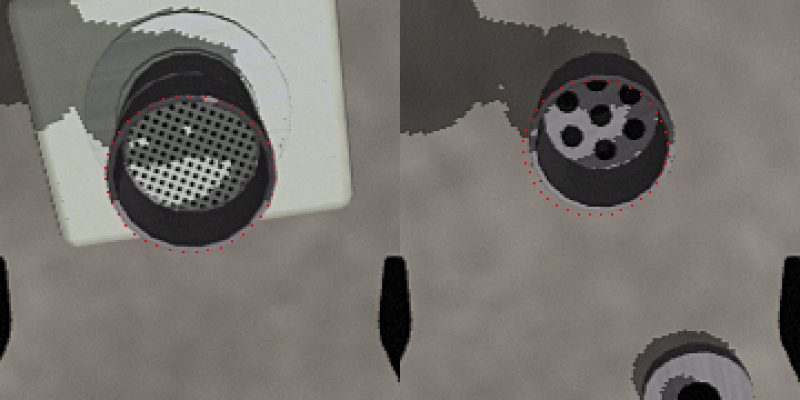

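The fine sieve sits concentric on the pan. The coarse sieve's rim in the right panel spans x 531–670 and y 74–211.

```bash
python3 - <<'E'
from h import *
s=st(); m=dict(np.load("last.npz"))
k=3*400/540
gx=lambda x:190+(x-400+.5)/k-.5
gy=lambda y:150+(y+.5)/k-.5
c=fitc(m,.027,.046,(.49,.07),L=gx(531),Rr=gx(670),T=gy(74),B=gy(211),freez=True)
print(np.round(c.x,4),np.round(c.fun,1),"move",(c.x[:2]-s["tcp_pos"][:2])*10)
E
```

```text
t 15.52 tcp [0.4912 0.0744 0.1315] F [0.1 0.6 0.3] gap 1.001
[0.4912 0.0752 0.0424] [ 0.6 -0.6 -0.6  0.6] move [0.00035971 0.00736076]
```

```bash
python3 -m crank '[{"translation":[0,0.01,-0.3],"rot":[0,0,0],"claw":0},{"translation":[0,0.01,-0.6],"rot":[0,0,0],"claw":0},{"translation":[0,0.01,-0.85],"rot":[0,0,0],"claw":0},{"translation":[0,0.01,-1.0],"rot":[0,0,0],"claw":0},{"translation":[0,0.01,-1.0],"rot":[0,0,0],"claw":0}]' >/dev/null
python3 -m crank '[{"translation":[0,0,-0.13],"rot":[0,0,0],"claw":0},{"translation":[0,0,-0.13],"rot":[0,0,0],"claw":0.3},{"translation":[0,0,-0.13],"rot":[0,0,0],"claw":1},{"translation":[0,0,-0.13],"rot":[0,0,0],"claw":1},{"translation":[0,0,-0.13],"rot":[0,0,0],"claw":1},{"translation":[0,0,-0.13],"rot":[0,0,0],"claw":1},{"translation":[0,0,-0.13],"rot":[0,0,0],"claw":1},{"translation":[0,0,-0.13],"rot":[0,0,0],"claw":1}]'
python3 -m crank '[{"translation":[0,0,0],"rot":[0,0,0],"claw":1},{"translation":[0,0,0],"rot":[0,0,0],"claw":1},{"translation":[0,0,0],"rot":[0,0,0],"claw":1},{"translation":[0,0,0],"rot":[0,0,0],"claw":1}]'
```

```text
time: 16.6
tcp_pos: [0.4924, 0.075, 0.0199]
tool_rot: [[-0.925, 0.381, 0.003], [0.381, 0.925, 0.001], [-0.003, 0.002, -1.0]]
ft_force: [-1.0, 1.3, 6.5]
finger_gap: 0.607
gripper_force: 63.6
time: 16.93
tcp_pos: [0.4924, 0.075, 0.0199]
tool_rot: [[-0.925, 0.381, 0.003], [0.381, 0.925, 0.001], [-0.002, 0.002, -1.0]]
ft_force: [-0.9, 1.5, 6.1]
finger_gap: 0.603
gripper_force: 63.6
```

```bash
python3 -m crank '[{"translation":[0,0,0.2],"rot":[0,0,0],"claw":1},{"translation":[0,0,0.5],"rot":[0,0,0],"claw":1},{"translation":[0,0,0.8],"rot":[0,0,0],"claw":1},{"translation":[0,0,1],"rot":[0,0,0],"claw":1}]' >/dev/null
python3 -m crank '[{"translation":[0,0.1,0.3],"rot":[0,0,0],"claw":1},{"translation":[0,0.3,0.6],"rot":[0,0,0],"claw":1},{"translation":[0,0.5,0.78],"rot":[0,0,0],"claw":1},{"translation":[0,0.5,0.78],"rot":[0,0,0],"claw":1}]' >/dev/null
python3 -m crank '[{"translation":[-0.1,0.4,0],"rot":[0,0,0],"claw":1},{"translation":[-0.1,0.8,0],"rot":[0,0,0],"claw":1},{"translation":[-0.1,0.8,0],"rot":[0,0,0],"claw":1}]' >/dev/null
python3 -m crank '[{"translation":[-0.1,0.4,0],"rot":[0,0,0],"claw":1},{"translation":[-0.1,0.72,0],"rot":[0,0,0],"claw":1},{"translation":[-0.1,0.8,0],"rot":[0,0,0],"claw":1},{"translation":[-0.1,0.8,0],"rot":[0,0,0],"claw":1},{"translation":[-0.1,0.8,0],"rot":[0,0,0],"claw":1}]'
python3 - <<'E'
from h import *
s=st()
look("w9",(210,170,350,350),3.3,[((.470,.285,.115),.027)])
E
```

```text
time: 18.27
tcp_pos: [0.4706, 0.2842, 0.1955]
tool_rot: [[-0.925, 0.38, -0.001], [0.38, 0.925, -0.001], [0.001, -0.002, -1.0]]
ft_force: [-0.5, -0.5, -2.2]
finger_gap: 0.604
gripper_force: 64.2
t 18.27 tcp [0.4706 0.2842 0.1955] F [-0.5 -0.5 -2.2] gap 0.604
proj [279.6 217.6]
```

View pics/w9.png

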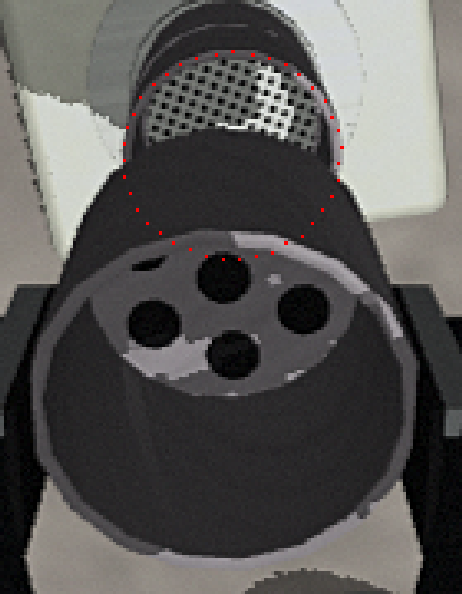

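The held coarse sieve's rim spans x 32–416 and y 232–562. The fine sieve's rim below spans x 125–343 with its top at y 50.

```bash
python3 - <<'E'
from h import *
s=st(); m=dict(np.load("last.npz"))
g=lambda x,o:o+(x+.5)/3.3-.5
c=fitc(m,.027,.22,(.469,.28),L=g(32,210),Rr=g(416,210),T=g(232,170),B=g(562,170),freez=True)
p=fitc(m,.027,.115,(.469,.28),L=g(125,210),Rr=g(343,210),T=g(50,170))
print(np.round(c.x,4),np.round(c.fun,1),np.round(p.x,4),np.round(p.fun,1),"move",(p.x[:2]-c.x[:2])*10)
E
```

```text
t 18.32 tcp [0.4707 0.2837 0.1957] F [-0.2 -0.  -1.2] gap 0.608
[0.4694 0.2834 0.2224] [-0.2  0.2  0.2 -0.2] [0.4699 0.2859] [-0.  0.  0.] move [0.00497857 0.024187  ]
```

```bash
python3 -m crank '[{"translation":[0,0.02,-0.1],"rot":[0,0,0],"claw":1},{"translation":[0,0.02,-0.28],"rot":[0,0,0],"claw":1},{"translation":[0,0.02,-0.45],"rot":[0,0,0],"claw":1},{"translation":[0,0.02,-0.55],"rot":[0,0,0],"claw":1},{"translation":[0,0.02,-0.55],"rot":[0,0,0],"claw":1},{"translation":[0,0.02,-0.55],"rot":[0,0,0],"claw":1}]'
python3 -m crank '[{"translation":[0,0,-0.03],"rot":[0,0,0],"claw":1},{"translation":[0,0,-0.06],"rot":[0,0,0],"claw":1},{"translation":[0,0,-0.08],"rot":[0,0,0],"claw":1},{"translation":[0,0,-0.08],"rot":[0,0,0],"claw":1}]'
python3 -m crank '[{"translation":[0,0,-0.02],"rot":[0,0,0],"claw":1},{"translation":[0,0,-0.03],"rot":[0,0,0],"claw":1},{"translation":[0,0,-0.03],"rot":[0,0,0],"claw":1},{"translation":[0,0,-0.03],"rot":[0,0,0],"claw":1}]'
```

```text
time: 18.82
tcp_pos: [0.4707, 0.2858, 0.1407]
tool_rot: [[-0.924, 0.382, -0.002], [0.382, 0.924, -0.001], [0.001, -0.001, -1.0]]
ft_force: [-0.2, -0.1, -1.4]
finger_gap: 0.604
gripper_force: 64.2
time: 19.15
tcp_pos: [0.4711, 0.2867, 0.1333]
tool_rot: [[-0.925, 0.381, 0.0], [0.381, 0.925, 0.0], [-0.0, 0.0, -1.0]]
ft_force: [0.8, -0.0, -2.7]
finger_gap: 0.603
gripper_force: 64.2
time: 19.48
tcp_pos: [0.4715, 0.2869, 0.1319]
tool_rot: [[-0.925, 0.381, 0.002], [0.381, 0.925, 0.001], [-0.002, 0.001, -1.0]]
ft_force: [-1.2, -1.9, 6.0]
finger_gap: 0.604
gripper_force: 65.3
```

```bash
python3 -m crank '[{"translation":[0,0,0.01],"rot":[0,0,0],"claw":1},{"translation":[0,0,0.01],"rot":[0,0,0],"claw":1},{"translation":[0,0,0.01],"rot":[0,0,0],"claw":0.8},{"translation":[0,0,0.01],"rot":[0,0,0],"claw":0},{"translation":[0,0,0.01],"rot":[0,0,0],"claw":0},{"translation":[0,0,0.01],"rot":[0,0,0],"claw":0},{"translation":[0,0,0.01],"rot":[0,0,0],"claw":0},{"translation":[0,0,0.01],"rot":[0,0,0],"claw":0}]'
python3 -m crank '[{"translation":[0,0,0.1],"rot":[0,0,0],"claw":0},{"translation":[0,0,0.4],"rot":[0,0,0],"claw":0},{"translation":[0,0,0.7],"rot":[0,0,0],"claw":0},{"translation":[0,0,0.7],"rot":[0,0,0],"claw":0},{"translation":[0,0,0.7],"rot":[0,0,0],"claw":0}]'
python3 - <<'E'
from h import *
s=st()
look("coarseplaced",(190,150,370,330),3,[((.4699,.2859,.159),.027)])
E
python3 -m crank '[{"translation":[0.3,-0.35,0],"rot":[0,0,0],"claw":0},{"translation":[0.6,-0.7,0],"rot":[0,0,0],"claw":0},{"translation":[0.84,-1,0],"rot":[0,0,0],"claw":0},{"translation":[0.84,-1,0],"rot":[0,0,0],"claw":0}]' >/dev/null
python3 -m crank '[{"translation":[0.84,-1,-0.6],"rot":[0,0,0],"claw":0},{"translation":[0.84,-1,-0.6],"rot":[0,0,0],"claw":0},{"translation":[0.84,-1,-0.6],"rot":[0,0,0],"claw":0},{"translation":[0.84,-1,-0.6],"rot":[0,0,0],"claw":0},{"translation":[0.84,-1,-0.6],"rot":[0,0,0],"claw":0}]' >/dev/null
python3 -m crank '[{"translation":[0,-0.22,-0.2],"rot":[0,0,0],"claw":0},{"translation":[0,-0.22,-0.2],"rot":[0,0,0],"claw":0},{"translation":[0,-0.22,-0.2],"rot":[0,0,0],"claw":0},{"translation":[0,-0.22,-0.2],"rot":[0,0,0],"claw":0}]'
python3 - <<'E'
from h import *
s=st(); m=env.camera_model("wrist"); im=env.snapshot("wrist"); cv2.imwrite("pics/lid.png",im)
u,v=proj(np.array([.639,.064,.038]),m); print("exp",u,v)
b=(im.max(2)<60).astype(np.uint8); n,l,stt,cc=cv2.connectedComponentsWithStats(b)
for i in range(1,n):
    if stt[i][4]>100: print(stt[i],np.round(cc[i],1))
E
```

```text
time: 20.15
tcp_pos: [0.471, 0.2867, 0.1312]
tool_rot: [[-0.925, 0.381, -0.0], [0.381, 0.925, -0.0], [0.0, -0.0, -1.0]]
ft_force: [-0.6, -0.1, -1.1]
finger_gap: 1.002
gripper_force: 0.0
time: 20.57
tcp_pos: [0.4726, 0.2873, 0.2041]
tool_rot: [[-0.925, 0.381, 0.005], [0.381, 0.925, 0.002], [-0.004, 0.004, -1.0]]
ft_force: [-0.6, -1.2, 0.1]
finger_gap: 0.998
gripper_force: 0.0
t 20.57 tcp [0.4726 0.2873 0.2041] F [-0.6 -1.2  0.1] gap 0.998
proj [275.6 232.4]
time: 21.7
tcp_pos: [0.6384, 0.0658, 0.1215]
tool_rot: [[-0.925, 0.38, -0.001], [0.38, 0.925, 0.001], [0.001, 0.0, -1.0]]
ft_force: [-0.7, -0.3, 0.9]
finger_gap: 1.005
gripper_force: 0.0
t 21.7 tcp [0.6384 0.0658 0.1215] F [-0.7 -0.3  0.9] gap 1.005
exp 277.15934785746316 218.82173423878166
[252 179  50  21 103] [274.7 184.1]
[267 198  26  33 684] [279.5 214.3]
[ 447  205  111   92 3782] [483.8 240.5]
[    0   265   560   155 44454] [278.1 368.3]
```

```bash
python3 - <<'E'
from h import *
s=st(); m=env.camera_model("wrist")
c=fitc(m,.011,.036,(.639,.064),L=266.5,Rr=292.5,B=230.5)
print(np.round(c.x,4),np.round(c.fun,1),"move",(c.x-s["tcp_pos"][:2])*10)
E
```

```text
t 21.75 tcp [0.6388 0.0659 0.1221] F [-0.7  0.5 -0.1] gap 1.001
[0.6408 0.0658] [ 0.1 -0.1 -0. ] move [ 0.01915595 -0.0012375 ]
```

```bash
python3 -m crank '[{"translation":[0.02,0,-0.3],"rot":[0,0,0],"claw":0},{"translation":[0.02,0,-0.6],"rot":[0,0,0],"claw":0},{"translation":[0.02,0,-0.85],"rot":[0,0,0],"claw":0},{"translation":[0.02,0,-1.0],"rot":[0,0,0],"claw":0},{"translation":[0.02,0,-1.0],"rot":[0,0,0],"claw":0}]'
python3 -m crank '[{"translation":[0,0,-0.05],"rot":[0,0,0],"claw":0},{"translation":[0,0,-0.05],"rot":[0,0,0],"claw":0.5},{"translation":[0,0,-0.05],"rot":[0,0,0],"claw":0.5},{"translation":[0,0,-0.05],"rot":[0,0,0],"claw":1},{"translation":[0,0,-0.05],"rot":[0,0,0],"claw":1},{"translation":[0,0,-0.05],"rot":[0,0,0],"claw":1},{"translation":[0,0,-0.05],"rot":[0,0,0],"claw":1},{"translation":[0,0,-0.05],"rot":[0,0,0],"claw":1}]'
python3 -m crank '[{"translation":[0,0,0],"rot":[0,0,0],"claw":1},{"translation":[0,0,0],"rot":[0,0,0],"claw":1},{"translation":[0,0,0],"rot":[0,0,0],"claw":1},{"translation":[0,0,0],"rot":[0,0,0],"claw":1},{"translation":[0,0,0],"rot":[0,0,0],"claw":1},{"translation":[0,0,0],"rot":[0,0,0],"claw":1}]'
```

```text
time: 22.17
tcp_pos: [0.6383, 0.0661, 0.0183]
tool_rot: [[-0.925, 0.379, -0.006], [0.379, 0.925, 0.0], [0.005, -0.002, -1.0]]
ft_force: [-0.5, 0.4, 0.4]
finger_gap: 1.004
gripper_force: 0.0
time: 22.83
tcp_pos: [0.6419, 0.0647, 0.0174]
tool_rot: [[-0.925, 0.381, 0.002], [0.381, 0.925, 0.0], [-0.002, 0.001, -1.0]]
ft_force: [0.4, -0.4, 4.6]
finger_gap: 0.236
gripper_force: 58.6
time: 23.33
tcp_pos: [0.6419, 0.0647, 0.0174]
tool_rot: [[-0.925, 0.381, 0.002], [0.381, 0.925, 0.0], [-0.002, 0.001, -1.0]]
ft_force: [-0.6, -0.3, 5.7]
finger_gap: 0.234
gripper_force: 58.6
```

```bash
python3 -m crank '[{"translation":[0,0,0.2],"rot":[0,0,0],"claw":1},{"translation":[0,0,0.5],"rot":[0,0,0],"claw":1},{"translation":[0,0,0.8],"rot":[0,0,0],"claw":1},{"translation":[0,0,1],"rot":[0,0,0],"claw":1}]' >/dev/null
python3 -m crank '[{"translation":[0,0,0.3],"rot":[0,0,0],"claw":1},{"translation":[-0.1,0.15,0.65],"rot":[0,0,0],"claw":1},{"translation":[-0.2,0.3,1],"rot":[0,0,0],"claw":1},{"translation":[-0.2,0.3,1],"rot":[0,0,0],"claw":1}]' >/dev/null
python3 -m crank '[{"translation":[-0.25,0.3,0.1],"rot":[0,0,0],"claw":1},{"translation":[-0.5,0.65,0.2],"rot":[0,0,0],"claw":1},{"translation":[-0.8,0.96,0.2],"rot":[0,0,0],"claw":1},{"translation":[-0.8,0.96,0.2],"rot":[0,0,0],"claw":1}]' >/dev/null
python3 -m crank '[{"translation":[-0.3,0.4,0],"rot":[0,0,0],"claw":1},{"translation":[-0.55,0.75,0],"rot":[0,0,0],"claw":1},{"translation":[-0.7,0.95,0],"rot":[0,0,0],"claw":1},{"translation":[-0.7,0.95,0],"rot":[0,0,0],"claw":1},{"translation":[-0.7,0.95,0],"rot":[0,0,0],"claw":1},{"translation":[-0.7,0.95,0],"rot":[0,0,0],"claw":1}]'
python3 - <<'E'
from h import *
s=st()
look("w10",(210,170,350,350),3.3,[((.4699,.2859,.159),.027)])
a=cv2.imread("pics/coarseplaced.png"); b=cv2.imread("pics/w10.png")
w=np.zeros((594,330+462,3),np.uint8); w[:330,:330]=cv2.resize(a,(330,330)); w[:,330:]=b; cv2.imwrite("pics/w10b.png",w)
E
```

```text
time: 24.83
tcp_pos: [0.4712, 0.2855, 0.236]
tool_rot: [[-0.925, 0.38, 0.0], [0.38, 0.925, -0.0], [-0.0, -0.0, -1.0]]
ft_force: [0.2, -0.4, -0.4]
finger_gap: 0.235
gripper_force: 58.9
t 24.83 tcp [0.4712 0.2855 0.236 ] F [ 0.2 -0.4 -0.4] gap 0.235
proj [278.8 218.4]
```

View pics/w10b.png

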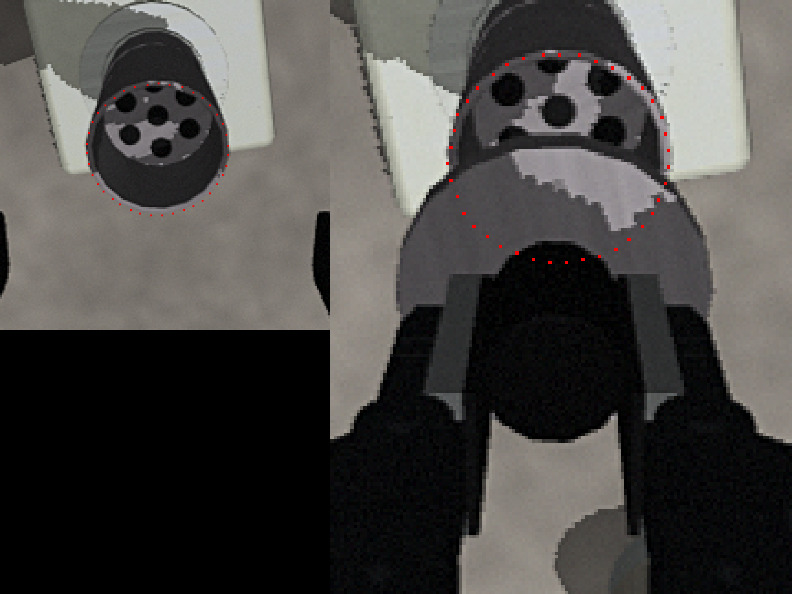

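The coarse sieve is home and concentric. The held lid's disc spans x 397–711 with its top at y 148, and the column rim spans x 448–669 with its top at y 52.

```bash
python3 - <<'E'
from h import *
s=st(); m=dict(np.load("last.npz"))
g=lambda x,o:o+(x+.5)/3.3-.5
for z,f in((.229,False),(.229,True)):
    c=fitc(m,.027,z,(.469,.28),L=g(397-330,210),Rr=g(711-330,210),T=g(148,170),freez=f)
    p=fitc(m,.027,.159,(.469,.28),L=g(448-330,210),Rr=g(669-330,210),T=g(52,170),freez=f)
    print(np.round(c.x,4),np.round(c.fun,1),np.round(p.x,4),np.round(p.fun,1),"move",(p.x[:2]-c.x[:2])*10)
E
```

```text
t 24.88 tcp [0.4716 0.2851 0.236 ] F [-1.   0.1 -0.2] gap 0.234
[0.4696 0.2849] [-0.8  0.8  0.1] [0.4697 0.286 ] [-0.  0.  0.] move [0.00129116 0.01188375]
[0.4688 0.2852 0.2315] [-0.  0. -0.] [0.4697 0.286  0.1591] [0. 0. 0.] move [0.00855109 0.00891582]
```

```bash
python3 -m crank '[{"translation":[0,0.01,-0.1],"rot":[0,0,0],"claw":1},{"translation":[0,0.01,-0.28],"rot":[0,0,0],"claw":1},{"translation":[0,0.01,-0.45],"rot":[0,0,0],"claw":1},{"translation":[0,0.01,-0.53],"rot":[0,0,0],"claw":1},{"translation":[0,0.01,-0.53],"rot":[0,0,0],"claw":1},{"translation":[0,0.01,-0.53],"rot":[0,0,0],"claw":1}]'
python3 -m crank '[{"translation":[0,0,-0.03],"rot":[0,0,0],"claw":1},{"translation":[0,0,-0.06],"rot":[0,0,0],"claw":1},{"translation":[0,0,-0.08],"rot":[0,0,0],"claw":1},{"translation":[0,0,-0.08],"rot":[0,0,0],"claw":1}]'
python3 -m crank '[{"translation":[0,0,-0.02],"rot":[0,0,0],"claw":1},{"translation":[0,0,-0.03],"rot":[0,0,0],"claw":1},{"translation":[0,0,-0.03],"rot":[0,0,0],"claw":1},{"translation":[0,0,-0.03],"rot":[0,0,0],"claw":1}]'
```

```text
time: 25.38
tcp_pos: [0.4712, 0.2859, 0.1827]
tool_rot: [[-0.924, 0.382, -0.001], [0.382, 0.924, -0.001], [0.001, -0.001, -1.0]]
ft_force: [-0.1, 0.3, 0.1]
finger_gap: 0.234
gripper_force: 58.9
time: 25.72
tcp_pos: [0.4711, 0.2867, 0.1753]
tool_rot: [[-0.925, 0.381, 0.0], [0.381, 0.925, 0.0], [-0.0, 0.0, -1.0]]
ft_force: [-0.1, -0.5, -0.9]
finger_gap: 0.236
gripper_force: 58.9
time: 26.05
tcp_pos: [0.4715, 0.2868, 0.1733]
tool_rot: [[-0.925, 0.381, 0.002], [0.381, 0.925, 0.001], [-0.001, 0.001, -1.0]]
ft_force: [-0.0, -0.9, 5.8]
finger_gap: 0.234
gripper_force: 59.5
```

Contact came at 0.1733 m, against 0.1734 m predicted, so the lid is home. I'll release it, retreat and take a last look.

```bash
python3 -m crank '[{"translation":[0,0,0.01],"rot":[0,0,0],"claw":1},{"translation":[0,0,0.01],"rot":[0,0,0],"claw":0.8},{"translation":[0,0,0.01],"rot":[0,0,0],"claw":0.4},{"translation":[0,0,0.01],"rot":[0,0,0],"claw":0},{"translation":[0,0,0.01],"rot":[0,0,0],"claw":0},{"translation":[0,0,0.01],"rot":[0,0,0],"claw":0},{"translation":[0,0,0.01],"rot":[0,0,0],"claw":0},{"translation":[0,0,0.01],"rot":[0,0,0],"claw":0}]'
python3 -m crank '[{"translation":[0,0,0.1],"rot":[0,0,0],"claw":0},{"translation":[0,0,0.4],"rot":[0,0,0],"claw":0},{"translation":[0,0,0.8],"rot":[0,0,0],"claw":0},{"translation":[0,0,1],"rot":[0,0,0],"claw":0},{"translation":[0,0,1],"rot":[0,0,0],"claw":0},{"translation":[0,0,1],"rot":[0,0,0],"claw":0}]'
python3 - <<'E'
from h import *
s=st(); a=env.snapshot("scene"); b=env.snapshot("wrist")
w=np.hstack([cv2.resize(a[70:310,250:500],(400,384),interpolation=cv2.INTER_CUBIC),cv2.resize(b[100:340,150:400],(400,384))])
cv2.imwrite("pics/fin.png",w)
E
```

```text
time: 26.72
tcp_pos: [0.471, 0.2867, 0.1732]
tool_rot: [[-0.925, 0.381, -0.0], [0.381, 0.925, 0.0], [0.0, 0.0, -1.0]]
ft_force: [0.3, -0.2, -0.1]
finger_gap: 0.999
gripper_force: 0.0
time: 27.22
tcp_pos: [0.472, 0.2871, 0.2756]
tool_rot: [[-0.925, 0.381, 0.004], [0.381, 0.925, 0.002], [-0.003, 0.003, -1.0]]
ft_force: [0.5, -0.2, -0.5]
finger_gap: 0.999
gripper_force: 0.0
t 27.22 tcp [0.472  0.2871 0.2756] F [ 0.5 -0.2 -0.5] gap 0.999
```

View pics/fin.png

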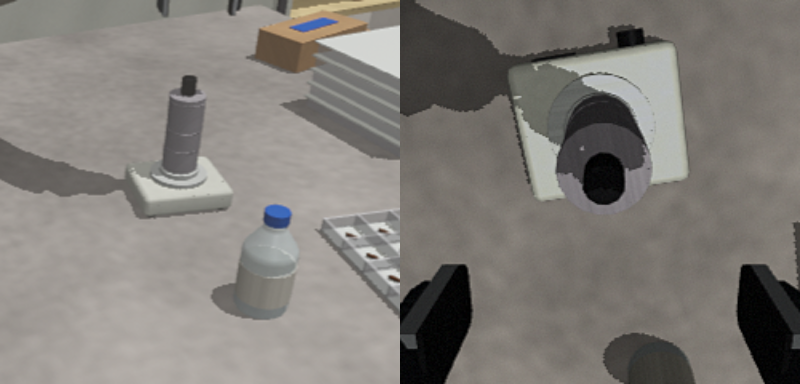

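The column stands straight on the shaker at about (185,130), lid seated, bottle undisturbed, gripper well clear.

```bash
python3 -c "
from plant import env
print(env.finish_job())"
```

```text
the job is handed in; nothing more can be done
None
```

The sieve column is built on the shaker in the order asked (pan, fine sieve, coarse sieve, lid), with each piece home and released, and the job was handed in at about 27 s of robot time.

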